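# Change the batch in the pudding steamer

### The arm

A 6-joint arm with a two-finger parallel gripper is mounted at the origin on the work surface. World frame = base frame: x ahead of the robot, y to its left, z up, the work surface at z = 0. Lengths are in mm, angles in rad, forces in N, time in s.
With the tool pointing down it reaches from about 400 to 925 mm from the base axis. Payload 12.5 kg.
Tool frame: the origin (TCP) lies at the very end of the fingers, on their centre line; the grasp point (between the pads) lies 19 mm behind it; z points along the fingers, y is the line along which they close (so a half turn about z gives the same grasp; the last joint's range is limited). The gripper opens to 95 mm and grips with 3 to 60 N. Pads are 20 mm wide; open, the fingers measure 119 mm over their backs; the gripper's body (75 mm by 180 mm) begins 59 mm behind the grasp point.
Start: joints at [1.051, 0.491, 1.559, -0, 1.092, -0.106], TCP at [251.293, 572.275, 214.661] pointing down, gripper open.
Joint ranges: [-3.1, 3.1], [-0.84, 2.19], [0.05, 2.79], [-1.13, 4.28], [0.06, 2.93], [-2.69, 2.69]. Speed limits (rad/s): [2.22, 2.22, 2.79, 3.14, 3.14, 3.14].

### API

Orientations are given as [roll, pitch, yaw] about the fixed x, y, z axes, in that order (R = Rz(yaw) Ry(pitch) Rx(roll)).
In Python, from cell import state, imaging, env, spot_in, mark_of gives the robot as it stands. The module is installed in compiled form; this text tells all that it offers.
- The arm moves only by the tool step_arm, never from a script. Its argument "increments" is a list of rows, each an object with "slide": the shift along the tool's x, y, z in m, a list of three; "roll": the turn about the tool's z in rad. A call has 1 to 5 rows; each row is the pose to reach, as a shift and turn from the pose commanded when the call began, along the tool's axes at that moment; what a row does not reach only later rows make up. A row lasts 1/8 s, in which the tool goes at most 62.5 mm and 10.7 degrees, less where a joint would pass 70% of its speed; a pose out of reach is approached as far as the arm can. A call with a gripper value outside its range is refused whole. "fingers" is the opening, from 0 (shut) to 1 (fully open), set as the call begins (left out, the last holds). The fingers move at their own pace and stop on an object; the grip force is fixed at half the most. Time passes only in rows, so rows that repeat a pose let the fingers close. It gives the time, the measured TCP pose, the force, the opening and the grip force at its end, in the units of the state.
- state(): the state, without advancing time (a new reading comes with each control period).
- imaging.read_camera(name): name is "scene" or "top" or "wrist"; returns a dict with "color" (400x640x3 uint8, red, green, blue), "z_map" (400x640 float32, mm along the optical axis (not along the pixel's ray), 0 where there is no reading), "intrinsics" (3x3 intrinsics, pixels), "camera_from_world" (4x4, takes a point from world to camera coordinates). Camera axes: x right, y up, looking along -z (the intrinsics and any distortion apply to the point x, -y, -z); pixel columns grow to the right and rows downward; lengths in mm; the calibration is good to about 2 mm. The wrist camera is an equidistant fisheye: a pixel r from the principal point sees the ray r / f radians off the axis. A picture is of the moment at which its call begins.
- env.job_done(): hands the job in; it is judged then, once.
Trained networks look in the newest picture that a camera, given by its name, has taken for a name from the list of things; names that differ only in an ending like _2 or _b are one class to them, and where a whole thing is asked for, a point or a joint stands for the part that bears it (a point fixed in the world has none). Each returns a list of dicts, best first, with "confidence" (0 to 1); they miss things now and then, are a little off and sometimes report something else, mostly with a low value. They report only what shows in the picture. A call takes as long as a camera call.
- spot_in(camera, target): "bbox" ([left, top, right, bottom] in pixels, round what is visible of it).
- mark_of(camera, target): "uv" ([column, row] in pixels: a listed point, or the origin of a listed thing).
The state is a dict: "t": time; "joints": joint angles; "qvel": joint speeds; "tau": joint torques, N m; "eef_pos": TCP position; "tcp_rot": TCP orientation; "ft_force": force on the tool from outside, world axes, zero at the start; "moment": the same for the moment, N m; "opening": opening from 0.0 (shut) to 1.0 (fully open); "grip_force": force on a finger pad.
Only numpy, scipy, OpenCV 4.12 (cv2) and the standard library are available. Lean on these libraries where they do the work, as an engineer would, in place of code of your own. Each camera call takes 0.05 s, during which the arm holds its last target. There are 200 camera calls.

### The job

One bay of the counter-top steamer holds a small finished pudding pot, the other a big crock that stays where it is: slide the small pot's door right behind or over its neighbour, stand the finished pot on the round wooden board, and stand every pot waiting on the counter upright on the floor of the bay it came from. Then slide both doors fully shut (one or both may have been left ajar at first), and after that press the tank's water pump right down to its stop twice, letting it come fully up after each stroke. Leave the other kitchen things where they are.

Things in the scene. Friction and masses are not known exactly. Their poses are not given: they have to be found in the camera images.
- steamer: fixed aluminium steamer, 216 mm deep (x), 456 wide (y); origin under its centre, x away from its low front, y to its left, z up. Two bays: x -100..100, |y| 4..220, floor at z 30; divider 145 high. Front wall 156 high, back 194, side walls slope between. Glass doors, each 222 wide, sloping up 10 deg to the back, cover the bays; fully open, a door still covers the 32 mm of its bay next to y = 0.
- door_left (a joint): how far the left door (over the bay at +y of the steamer) has been slid open: 0 shut, 0.19 m fully open; it opens towards the steamer's -y, in the upper track over the right door. Friction 1.5 N; stays where left.
- door_right (a joint): how far the right door (over the bay at -y) has been slid open: 0 shut, 0.19 m fully open; it opens towards the steamer's +y, in the lower track, behind (under) the left door. Friction 1.5 N; stays where left.
- door_left_handle (a point): left door handle: upright black grip, 14 mm thick along the steamer's y, 34 along its x; this point is on its centre line, 20 below its top and 26 above the sloping glass (11 nearer at 60 mm towards +x). It lies at x -70, y +203 mm, z 205 mm of the steamer when the door is shut.
- door_right_handle (a point): right door handle: upright black grip, 14 mm thick along the steamer's y, 34 along its x; this point is on its centre line, 20 below its top and 38 above the sloping glass (11 nearer at 60 mm towards +x). It lies at x -70, y -203 mm, z 205 mm of the steamer when the door is shut.
- pump (a joint): stroke of the tank's water pump: 0 up, 0.030 m bottomed against its stop; pushed straight down; sprung, 3 N to start and 10.5 N at the stop, comes up by itself.
- pump_top (a point): centre of the top face of the pump's grey round push head, 52 mm in diameter, on the white tank (150 mm high) against the steamer's right end (x -5, y -285, z 220 mm of the steamer when up); a thin spout points to +x just below the top.
- pot_done_c (a point): white stoneware pudding pot, brown wooden lid (fixed on), 74 mm across, 110 high, about 0.35 kg; point on its axis, half-way up (55 above the underside). Lid top 74 above the underside; on it a round upright knob, 26 in diameter, up to 110: lift by it. z up along the axis. This is the finished one: at the start it stands in one of the two bays.
- pot1_c (a point): white stoneware pudding pot, brown wooden lid (fixed on), 74 mm across, 110 high, about 0.35 kg; point on its axis, half-way up (55 above the underside). Lid top 74 above the underside; on it a round upright knob, 26 in diameter, up to 110: lift by it. z up along the axis. A waiting one: at the start it stands on the counter (None if absent).
- pot2_c (a point): white stoneware pudding pot, brown wooden lid (fixed on), 74 mm across, 110 high, about 0.35 kg; point on its axis, half-way up (55 above the underside). Lid top 74 above the underside; on it a round upright knob, 26 in diameter, up to 110: lift by it. z up along the axis. A waiting one: at the start it stands on the counter (None if absent).
- pot3_c (a point): white stoneware pudding pot, brown wooden lid (fixed on), 74 mm across, 110 high, about 0.35 kg; point on its axis, half-way up (55 above the underside). Lid top 74 above the underside; on it a round upright knob, 26 in diameter, up to 110: lift by it. z up along the axis. A waiting one: at the start it stands on the counter (None if absent).
- pot4_c (a point): white stoneware pudding pot, brown wooden lid (fixed on), 74 mm across, 110 high, about 0.35 kg; point on its axis, half-way up (55 above the underside). Lid top 74 above the underside; on it a round upright knob, 26 in diameter, up to 110: lift by it. z up along the axis. A waiting one: at the start it stands on the counter (None if absent).
- crock_c (a point): big white crock with a flat wooden lid, 162 mm across, 102 mm high, standing in the other bay; this point is half-way up on its axis. Not to be moved.
- board_top (a point): centre of the top of the round wooden serving board lying on the counter, fixed, 180 mm in diameter, 14 mm thick, with a handle 80 mm long to its -x.
- ramekin: small white ramekin, bystander, 64 mm across, 45 mm high; origin under its centre.
- green_bowl: green mixing bowl, bystander, 150 mm across, 70 mm high; origin under its centre.
- canister: white canister, bystander, 100 mm across, 170 mm high; origin under its centre.
- copper_cup: copper cup, bystander, 90 mm across, 60 mm high; origin under its centre.

How it is judged:
By the outcome, as a careful person would: the job done as asked, in the order asked, and still so for the second after the job is handed in, with the robot touching nothing.
Of pot1, pot2, pot3, pot4 only 2 to 3 are there at a start; the rules pass over those that are not, and their reading is None.
At some moment in a run one of pot1, pot2, pot3, pot4 may be knocked a few centimetres aside while the robot is not near it.
It also fails if it takes over 210 s, if anything falls off the work surface, if the arm or the gripper's body presses on something with over 40 N, if the wrist force passes 120 N, or if a joint passes its speed limit or range.

## Working session

There is one attempt and no reset: what is moved stays moved. The work goes in short steps, Python scripts to look and compute and a tool call to move; the robot and the scene stay as the last step left them, time stands still between calls to the robot, and variables do not carry over. Pictures are saved under pics/ and viewed, at most 14 in all, crops included, and the job is handed in when it is done.

Besides the shell and the picture viewer there is one more tool, called after ">>>" as name(argument=value, ...) on one line, values as JSON. step_arm: Moves the arm, as the interface text tells. Its arguments: {"type":"object","properties":{"increments":{"type":"array"},"fingers":{"type":"number"}},"required":["increments"]}

```bash
mkdir -p pics; cat > h.py <<'E'
import numpy as np, cv2
from cell import state, imaging, env, spot_in, mark_of
def cam(n,save=None):
    c=imaging.read_camera(n)
    if save: cv2.imwrite('pics/'+save,c['color'][:,:,::-1])
    return c
def pix2w(c,u,v,z=None,zw=None):
    K=c['intrinsics'];T=np.linalg.inv(c['camera_from_world'])
    d=np.array([(u-K[0,2])/K[0,0],-(v-K[1,2])/K[1,1],-1.])
    if zw is not None:
        dw=T[:3,:3]@d; s=(zw-T[2,3])/dw[2]; return T[:3,3]+s*dw
    return T[:3,:3]@(d*z)+T[:3,3]
def cloud(c):
    K=c['intrinsics'];T=np.linalg.inv(c['camera_from_world']);Z=c['z_map']
    v,u=np.mgrid[:Z.shape[0],:Z.shape[1]]
    P=np.stack([(u-K[0,2])/K[0,0]*Z,-(v-K[1,2])/K[1,1]*Z,-Z],-1)@T[:3,:3].T+T[:3,3]
    P[Z==0]=np.nan
    return P
E
python3 - <<'E'
from h import *
np.set_printoptions(precision=1,suppress=True)
print(state())
for n in ('scene','top'):
    c=cam(n,n+'0.png'); P=cloud(c)
    print(n,c['intrinsics'].tolist(),np.linalg.inv(c['camera_from_world'])[:3,3])
    for t in ['steamer','door_left_handle','door_right_handle','pump_top','pot_done_c','pot1_c','crock_c','board_top','ramekin','green_bowl','canister','copper_cup']:
        print(t,[(round(m['confidence'],2),np.round(m['uv']).tolist(),P[min(399,max(0,int(m['uv'][1]))),min(639,max(0,int(m['uv'][0])))]) for m in mark_of(n,t)][:6])
E
```

```text
{'t': 0.0, 'joints': array([ 1.1,  0.5,  1.6,  0. ,  1.1, -0.1]), 'qvel': array([-0., -0.,  0., -0., -0., -0.]), 'tau': array([  0. , -61.3, -25.8,   0.1,   0. ,  -0. ]), 'eef_pos': array([251.2, 572. , 214.1]), 'tcp_rot': array([-3.1, -0. ,  2.7]), 'ft_force': array([ 0.2,  0. , -0.1]), 'moment': array([-0., -0., -0.]), 'grip_force': 0.0, 'opening': 0.998798298809734}
scene [[410.9558697886612, 0.0, 318.3753255374098], [0.0, 410.9558697886612, 199.1193068552853], [0.0, 0.0, 1.0]] [1300.7  387.6 1056.8]
steamer [(0.83, [299.0, 260.0], array([734.8,  42.9, 162.8]))]
door_left_handle [(0.67, [364.0, 218.0], array([573.2, 165.8, 223.1]))]
door_right_handle [(0.47, [481.0, 303.0], array([595.7, 516.8,  68.3]))]
pump_top [(0.64, [213.0, 181.0], array([ 612.9, -309.8,  218.9]))]
pot_done_c []
pot1_c [(0.51, [329.0, 206.0], array([439.8,   1.4,  73.2]))]
crock_c [(0.2, [479.0, 301.0], array([593.6, 513.9,  68.2]))]
board_top [(0.72, [374.0, 221.0], array([435.8, 157.7,  71.4])), (0.66, [252.0, 183.0], array([ 576.2, -190.1,  220.7]))]
ramekin [(0.47, [295.0, 206.0], array([559.8, -57. , 166
[... 617 characters left out ...]
91.0, 170.0], array([ 571.1, -190.9,  224.3]))]
pump_top [(0.58, [426.0, 153.0], array([ 626. , -304.3,  220.9]))]
pot_done_c []
pot1_c [(0.93, [330.0, 224.0], array([410.3,   5.8, 106.7]))]
crock_c [(0.55, [284.0, 223.0], array([414.7, 159.4, 108.6]))]
board_top [(0.89, [424.0, 229.0], array([ 399.7, -328.5,   12.2])), (0.73, [366.0, 217.0], array([ 443. , -121.8,   18.5]))]
ramekin [(0.48, [366.0, 216.0], array([ 447.7, -126.2,    8.7])), (0.29, [460.0, 179.0], array([ 579.5, -463.2,    1. ]))]
green_bowl [(0.94, [189.0, 251.0], array([332.9, 501.6,   6.2]))]
canister [(0.71, [183.0, 192.0], array([520.4, 488.7, 141.6]))]
copper_cup [(0.64, [460.0, 181.0], array([ 570.9, -461. ,    7.6]))]
```

View pics/scene0.png

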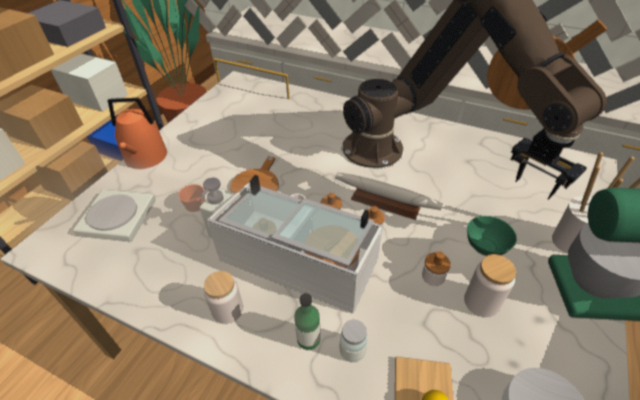

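View pics/top0.png

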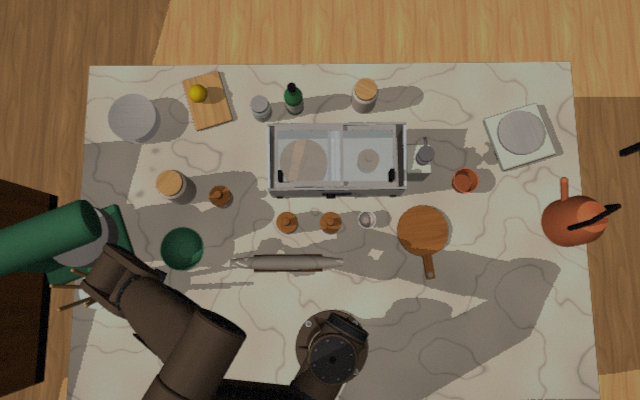

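The top view shows the steamer at cols 268–405, rows 124–194, with the crock in the left bay (303,157) and the finished pot in the right bay (368,159). The waiting pots are at (288,223), (330,223) and (220,196). The board is at (424,230) and the ramekin at (366,217). Next I'll measure the geometry.

```bash
python3 - <<'E'
from h import *
np.set_printoptions(precision=1,suppress=True)
for n in ('top','scene'):
    c=cam(n); P=cloud(c).reshape(-1,3); C=c['color'].reshape(-1,3).astype(int)
    x,y,z=P.T
    m=(z>148)&(z<202)&(x>480)&(x<830)&(y>-290)&(y<260)&np.isfinite(z)
    Q=P[m]
    r=cv2.minAreaRect(Q[:,:2].astype(np.float32)); print(n,m.sum(),'rect',r)
    # front edge & back edge per y bins
    for lab,f,lo,hi in (('front',np.min,148,175),('back',np.max,180,202)):
        pts=[]
        for yb in np.arange(-200,200,20):
            q=Q[(Q[:,1]>yb)&(Q[:,1]<yb+20)&(Q[:,2]>lo)&(Q[:,2]<hi)]
            if len(q)>3: pts.append([yb+10,f(q[:,0])])
        pts=np.array(pts)
        if len(pts)>4: p=np.polyfit(pts[:,0],pts[:,1],1); print(lab,p,pts[:,1])
    # dark handles
    m=(z>195)&(z<240)&(x>500)&(x<800)&(y>-260)&(y<260)&(C.sum(1)<150)
    for s in (1,-1):
        k=m&(y*s>0); print('handle',s,k.sum(),np.nanmean(P[k],0),np.nanmax(P[k],0),np.nanmin(P[k],0))
    # pump head
    m=(z>205)&(z<235)&(x>500)&(x<800)&(y<-240)&(y>-370); print('pump',m.sum(),P[m].mean(0),P[m].max(0),P[m].min(0))
    # knobs
    m=((z>90)&(z<118)&(x>300)&(x<560)&(y>-300)&(y<450)).reshape(400,640)
    k,l,st,ce=cv2.connectedComponentsWithStats(m.astype(np.uint8))
    for i in range(1,k):
        if st[i,4]>8: q=P[(l==i).ravel()]; print('knob',st[i,4],q.mean(0),(q.max(0)+q.min(0))/2, q.max(0)-q.min(0))
    # board
    m=((z>8)&(z<20)&(x>250)&(x<520)&(y>-440)&(y<-200)); q=P[m]; print('board',m.sum(),cv2.minEnclosingCircle(q[q[:,0]>320][:,:2].astype(np.float32)))
    m=((z>90)&(z<150)&(x>540)&(x<740)&(y>-240)&(y<10)).reshape(400,640)
    k,l,st,ce=cv2.connectedComponentsWithStats(m.astype(np.uint8))
    for i in range(1,k):
        if st[i,4]>8: q=P[(l==i).ravel()]; print('inbay',st[i,4],q.mean(0),q.max(0),q.min(0),ce[i])
c=imaging.read_camera('top'); cv2.imwrite('pics/crop1.png',cv2.resize(c['color'][110:240,255:455,::-1],None,fx=4,fy=4,interpolation=cv2.INTER_CUBIC))
E
```

```text
top 7921 rect ((673.2417602539062, -40.857147216796875), (313.092529296875, 497.4360656738281), 0.33228328824043274)
front [ -0. 518.] [518.7 518.7 517.3 518.4 518.8 518.6 517.4 517.2 518.1 519.8 518.2 518.4
 518.3 517.3 517.4 517.8 517.3 517.8 518.7 515.3]
back [ -0.  734.3] [735.4 736.1 736.  733.5 734.2 733.2 734.7 735.2 733.8 734.6 734.7 734.
 736.2 737.1 735.5 731.4 732.2 731.5 733.9 732.8]
handle 1 53 [552.8 160.2 222.1] [571.7 166.9 231.9] [538.4 153.8 202.5]
handle -1 55 [ 554.1 -193.3  220.1] [ 571.3 -187.4  230.4] [ 539.5 -201.2  196.2]
pump 237 [ 625.4 -304.4  218.4] [ 676.  -279.3  230.2] [ 596.7 -330.6  205.4]
knob 13 [ 548.2 -241.1  103.5] [ 548.4 -241.3  103.4] [22.4  1.5 26.3]
knob 53 [513.5 379.6 107.3] [513.8 381.5 105.3] [22.4 25.6 24.2]
knob 66 [518.3 126.1 103.2] [518.7 130.1 104.1] [  4.4 149.8  27.4]
knob 131 [514.8 -20.7 104.2] [511.5 -34.3 104.2] [ 18.4 166.3  27.4]
knob 60 [ 519.2 -186.1  104.1] [ 519.5 -188.1  104. ] [  2.4 120.9  27.7]
knob 49 [420.5 149.1 108.7] [420.6 148.2 105.5] [22.6 23.1 24.1]
knob 50 [418.6   0.3 107.2] [418.6   0.6 104.1] [23.1 23.
[... 761 characters left out ...]
85.7 -278.3  223.3] [ 600.9 -328.9  205.6]
knob 58 [426.9   2.5 104.3] [423.4   1.2 101.2] [25.  22.9 22. ]
knob 66 [428.9 151.4 104. ] [426.3 150.5 101.9] [22.7 24.1 22.8]
knob 45 [527.  176.1 104.2] [526.6 176.1 104.2] [ 6.6 26.2 25.8]
knob 19 [538.8 207.2 103.5] [538.9 207.  103.1] [38.2  1.3 23.1]
knob 84 [520.5 381.9 104.2] [518.8 381.8 101.2] [25.3 24.9 20.4]
board 754 ((395.9013671875, -322.99871826171875), 91.1854476928711)
inbay 21 [ 578.6 -239.   142.2] [ 619.  -237.8  150. ] [ 544.8 -239.9  134.3] [241.7 197.4]
inbay 869 [ 736.5 -110.7  120.9] [739.9   9.9 150. ] [ 733.  -239.8   90. ] [251.2 251.3]
inbay 13 [670.9 -16.1 111.8] [686.6 -14.7 132.1] [656.9 -17.8  90.8] [290.9 247.4]
```

View pics/crop1.png

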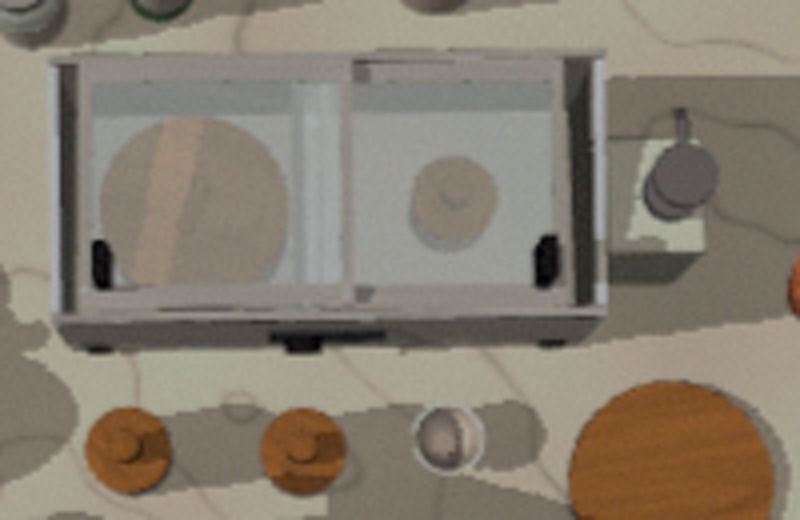

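Steamer yaw is about 0 and its centre is about (628, -20). Both doors are ajar: left about 21 mm, right about 31 mm. I'll align the tool with the world axes first.

```bash
python3 -c "
from cell import state
s=state(); print(s['tcp_rot'].tolist(), s['eef_pos'].tolist())"
```

```text
[3.141511448221309, 3.156914033297653e-06, 2.727804412092406] [251.2812698093395, 572.2741229057782, 214.66843010073856]
```

>>> step_arm(increments=[{"slide": [0, 0, -0.04], "roll": -0.15}, {"slide": [0, 0, -0.085], "roll": -0.3}, {"slide": [0, 0, -0.085], "roll": -0.4138}, {"slide": [0, 0, -0.085], "roll": -0.4138}], fingers=0.32)

```text
t: 1.95
eef_pos: [251.2, 572.2, 299.8]
tcp_rot: [3.141, 0.0, 3.141]
ft_force: [0.3, -0.6, -0.9]
opening: 0.635
grip_force: 0.0
```

>>> step_arm(increments=[{"slide": [-0.03, -0.04, 0]}, {"slide": [-0.06, -0.08, 0]}, {"slide": [-0.09, -0.12, 0]}, {"slide": [-0.12, -0.16, 0]}, {"slide": [-0.15, -0.2, 0]}])

```text
invalid input at $.increments[0]: expected keys slide, roll
```

>>> step_arm(increments=[{"slide": [-0.03, -0.04, 0]}, {"slide": [-0.06, -0.08, 0]}, {"slide": [-0.09, -0.12, 0]}, {"slide": [-0.12, -0.16, 0]}, {"slide": [-0.157, -0.21, 0]}])

```text
invalid input at $.increments[0]: expected keys slide, roll
```

>>> step_arm(increments=[{"slide": [0, 0, 0.02]}, {"slide": [0, 0, 0.05]}, {"slide": [0, 0, 0.05]}])

```text
invalid input at $.increments[0]: expected keys slide, roll
```

```bash
python3 - <<'E'
from h import *
cam('wrist','w1.png'); s=state(); print(s['eef_pos'],s['opening'],s['ft_force'])
E
```

```text
[251.19922791 572.10325343 299.3396208 ] 0.5955364926924624 [-0.39919781 -0.12755748 -0.13438484]
```

View pics/w1.png

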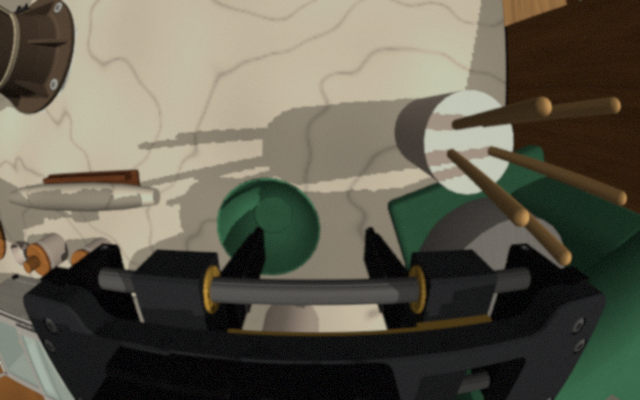

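The calls were refused because `roll` is required. The wrist view shows the fingers over the green bowl, so the arm has not moved.

>>> step_arm(increments=[{"slide": [-0.03, -0.04, 0], "roll": 0}, {"slide": [-0.06, -0.08, 0], "roll": 0}, {"slide": [-0.09, -0.12, 0], "roll": 0}, {"slide": [-0.12, -0.16, 0], "roll": 0}, {"slide": [-0.15, -0.2, 0], "roll": 0}])

```text
t: 2.62
eef_pos: [401.9, 370.8, 299.1]
tcp_rot: [-3.141, -0.001, 3.139]
ft_force: [0.5, 0.5, -0.2]
opening: 0.323
grip_force: 0.0
```

>>> step_arm(increments=[{"slide": [-0.03, -0.04, 0], "roll": 0}, {"slide": [-0.06, -0.08, 0], "roll": 0}, {"slide": [-0.09, -0.12, 0], "roll": 0}, {"slide": [-0.12, -0.16, 0], "roll": 0}, {"slide": [-0.157, -0.21, 0], "roll": 0}])

```text
t: 3.25
eef_pos: [558.8, 161.1, 299.1]
tcp_rot: [3.142, -0.001, 3.14]
ft_force: [1.4, 0.6, 0.2]
opening: 0.323
grip_force: 0.0
```

>>> step_arm(increments=[{"slide": [0, 0, 0.02], "roll": 0}, {"slide": [0, 0, 0.05], "roll": 0}, {"slide": [0, 0, 0.05], "roll": 0}])

```text
t: 3.62
eef_pos: [557.4, 161.9, 247.4]
tcp_rot: [-3.141, -0.005, 3.139]
ft_force: [0.2, -0.4, 0.1]
opening: 0.321
grip_force: 0.0
```

```bash
python3 - <<'E'
from h import *
c=cam('wrist','w2.png'); s=state(); print(s['eef_pos'],s['opening'],s['ft_force'])
print(mark_of('wrist','door_left_handle'),c['intrinsics'])
E
```

```text
[558.05531725 162.22457585 249.10310597] 0.3206158488803932 [ 0.16364251 -0.11961699  0.3593447 ]
[{'uv': [315.6, 218.5], 'confidence': 0.68}] [[309.70691629   0.         314.07795465]
 [  0.         309.70691629 198.2331586 ]
 [  0.           0.           1.        ]]
```

View pics/w2.png

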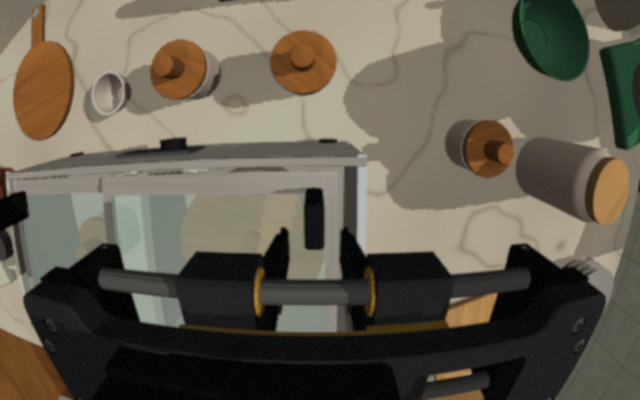

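The handle (cols 305–325) sits centred between the finger tips (280 and 345). Next I'll descend and push the left door shut.

>>> step_arm(increments=[{"slide": [0, 0, 0.02], "roll": 0}, {"slide": [0, 0, 0.04], "roll": 0}, {"slide": [0, 0, 0.052], "roll": 0}, {"slide": [0, 0, 0.052], "roll": 0}])

```text
t: 4.22
eef_pos: [558.3, 162.4, 197.8]
tcp_rot: [3.142, -0.0, 3.141]
ft_force: [0.3, 0.3, 0.4]
opening: 0.318
grip_force: 0.0
```

>>> step_arm(increments=[{"slide": [0, 0.006, 0], "roll": 0}, {"slide": [0, 0.012, 0], "roll": 0}, {"slide": [0, 0.018, 0], "roll": 0}, {"slide": [0, 0.024, 0], "roll": 0}, {"slide": [0, 0.024, 0], "roll": 0}])

```text
t: 4.85
eef_pos: [558.1, 186.9, 197.6]
tcp_rot: [3.141, -0.0, -3.141]
ft_force: [-0.9, 0.4, -0.4]
opening: 0.318
grip_force: 0.0
```

>>> step_arm(increments=[{"slide": [0, 0.002, 0], "roll": 0}, {"slide": [0, 0.004, 0], "roll": 0}, {"slide": [0, 0.004, 0], "roll": 0}])

```text
t: 5.22
eef_pos: [558.3, 190.4, 197.6]
tcp_rot: [3.141, -0.0, 3.142]
ft_force: [0.2, -0.3, -0.2]
opening: 0.322
grip_force: 0.1
```

>>> step_arm(increments=[{"slide": [0, 0.002, 0], "roll": 0}, {"slide": [0, 0.002, 0], "roll": 0}])

```text
t: 5.48
eef_pos: [558.2, 190.6, 197.5]
tcp_rot: [-3.139, -0.001, -3.141]
ft_force: [0.6, -11.7, 1.3]
opening: 0.322
grip_force: 5.9
```

>>> step_arm(increments=[{"slide": [0, -0.006, 0], "roll": 0}, {"slide": [0, -0.006, -0.03], "roll": 0}, {"slide": [0, -0.006, -0.07], "roll": 0}, {"slide": [0, -0.04, -0.07], "roll": 0}, {"slide": [0, -0.094, -0.07], "roll": 0}])

```text
t: 6.1
eef_pos: [558.4, 98.3, 268.1]
tcp_rot: [3.141, 0.001, -3.139]
ft_force: [0.3, 0.1, -0.5]
opening: 0.319
grip_force: 0.0
```

>>> step_arm(increments=[{"slide": [0, -0.06, 0], "roll": 0}, {"slide": [0, -0.12, 0], "roll": 0}, {"slide": [0, -0.18, 0], "roll": 0}, {"slide": [0, -0.24, 0], "roll": 0}, {"slide": [0, -0.29, 0], "roll": 0}])

```text
t: 6.72
eef_pos: [558.1, -194.0, 267.7]
tcp_rot: [3.141, 0.001, 3.141]
ft_force: [0.4, -0.3, -0.6]
opening: 0.321
grip_force: 0.0
```

>>> step_arm(increments=[{"slide": [0, 0, 0], "roll": 0}, {"slide": [0, 0, 0.03], "roll": 0}, {"slide": [0, 0, 0.068], "roll": 0}, {"slide": [0, 0, 0.068], "roll": 0}])

```text
t: 7.22
eef_pos: [557.4, -190.4, 197.8]
tcp_rot: [3.139, -0.004, -3.141]
ft_force: [0.7, 0.6, 0.0]
opening: 0.317
grip_force: 0.0
```

>>> step_arm(increments=[{"slide": [0, 0.01, 0], "roll": 0}, {"slide": [0, 0.04, 0], "roll": 0}, {"slide": [0, 0.08, 0], "roll": 0}, {"slide": [0, 0.12, 0], "roll": 0}, {"slide": [0, 0.15, 0], "roll": 0}])

```text
t: 7.85
eef_pos: [558.4, -39.8, 201.5]
tcp_rot: [-3.141, 0.002, -3.141]
ft_force: [1.1, -3.2, -2.7]
opening: 0.324
grip_force: 1.5
```

>>> step_arm(increments=[{"slide": [0, 0.005, 0], "roll": 0}, {"slide": [0, 0.01, 0], "roll": 0}, {"slide": [0, 0.014, 0], "roll": 0}, {"slide": [0, 0.014, 0], "roll": 0}])

```text
t: 8.35
eef_pos: [558.3, -28.1, 199.7]
tcp_rot: [3.141, 0.0, 3.141]
ft_force: [0.4, -0.2, 0.2]
opening: 0.319
grip_force: 0.0
```

>>> step_arm(increments=[{"slide": [0, 0.003, 0], "roll": 0}, {"slide": [0, 0.005, 0], "roll": 0}, {"slide": [0, 0.005, 0], "roll": 0}])

```text
t: 8.72
eef_pos: [558.3, -25.3, 199.6]
tcp_rot: [-3.138, -0.0, -3.141]
ft_force: [-1.3, -17.3, 0.3]
opening: 0.325
grip_force: 9.0
```

>>> step_arm(increments=[{"slide": [0, -0.008, 0], "roll": 0}, {"slide": [0, -0.008, -0.04], "roll": 0}, {"slide": [0, -0.008, -0.1], "roll": 0}, {"slide": [0, -0.04, -0.13], "roll": 0}, {"slide": [0, -0.1, -0.13], "roll": 0}], fingers=0.6)

```text
t: 9.35
eef_pos: [559.0, -122.6, 332.5]
tcp_rot: [-3.141, 0.005, -3.139]
ft_force: [0.3, -0.1, -0.5]
opening: 0.596
grip_force: 0.0
```

```bash
cat >> h.py <<'E'
def wcloud(c):
    K=c['intrinsics'];T=np.linalg.inv(c['camera_from_world']);Z=c['z_map'].astype(float)
    v,u=np.mgrid[:Z.shape[0],:Z.shape[1]]
    a=(u-K[0,2])/K[0,0]; b=(v-K[1,2])/K[1,1]; r=np.hypot(a,b)+1e-9; t=np.tan(np.minimum(r,1.4))/r
    P=np.stack([a*t*Z,-b*t*Z,-Z],-1)@T[:3,:3].T+T[:3,3]
    P[(Z==0)|(r>1.3)]=np.nan
    return P
def circ(P,m,mn=15):
    k,l,st,ce=cv2.connectedComponentsWithStats(m.astype(np.uint8)); o=[]
    for i in range(1,k):
        if st[i,4]>=mn:
            q=P[l==i]; (cx,cy),r=cv2.minEnclosingCircle(q[:,:2].astype(np.float32)); o.append((round(cx,1),round(cy,1),round(r,1),round(float(np.median(q[:,2])),1),int(st[i,4])))
    return o
E
python3 - <<'E'
from h import *
for n in ('scene','top','wrist'):
    c=cam(n,n+'3.png'); P=wcloud(c) if n=='wrist' else cloud(c); x,y,z=P[...,0],P[...,1],P[...,2]
    print(n,'bay knob',circ(P,(z>130)&(z<150)&(x>540)&(x<720)&(y>-236)&(y<-50)))
    print('  bay lid',circ(P,(z>95)&(z<115)&(x>540)&(x<720)&(y>-236)&(y<-50)))
    print('  knobs',circ(P,(z>100)&(z<120)&(x>350)&(x<510)&(y>-250)&(y<350)),circ(P,(z>100)&(z<120)&(x>450)&(x<570)&(y>340)&(y<420)))
    print('  board',circ(P,(z>9)&(z<20)&(x>310)&(x<520)&(y>-440)&(y<-200),100))
    print([(m['confidence'],m['uv']) for m in mark_of(n,'pot_done_c')])
print(state()['eef_pos'])
E
```

```text
scene bay knob [(634.7, -130.1, 13.8, 138.9, 54)]
  bay lid [(636.1, -131.0, 39.0, 103.4, 263)]
  knobs [(422.5, 2.5, 13.9, 109.0, 42), (425.7, 150.2, 13.6, 108.2, 40)] [(518.6, 382.2, 13.1, 107.4, 65)]
  board [(395.5, -323.5, 90.4, 13.3, 729)]
[(0.8, [263.5, 231.7])]
top bay knob []
  bay lid []
  knobs [(421.5, 149.5, 12.6, 107.9, 44)] [(514.1, 381.4, 12.7, 109.5, 45)]
  board [(395.8, -324.2, 90.8, 13.9, 1541)]
[(0.2, [187.6, 250.7])]
wrist bay knob [(631.5, -129.2, 13.0, 141.2, 338)]
  bay lid [(632.0, -129.4, 37.3, 105.6, 1733)]
  knobs [(419.9, 0.8, 13.4, 111.3, 323), (421.7, 149.5, 13.1, 111.0, 250), (506.8, -0.8, 9.0, 102.1, 64)] [(513.8, 381.2, 13.2, 110.8, 138)]
  board [(396.2, -322.7, 90.2, 15.4, 8103)]
[(0.64, [310.7, 218.8])]
[ 558.19899014 -122.08196082  329.38064601]
```

View pics/wrist3.png

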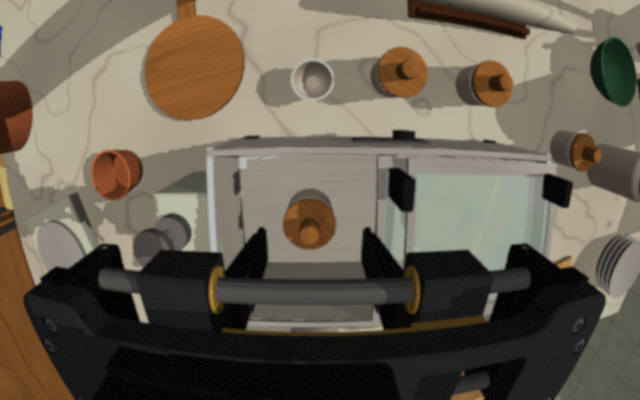

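Finished pot at (632,-129.5), board at (396,-323), and the waiting pots at (421,1.5), (422.5,149.5) and (515,381.5). I'll grasp the finished pot.

>>> step_arm(increments=[{"slide": [-0.037, -0.004, 0], "roll": 0}, {"slide": [-0.074, -0.007, 0], "roll": 0}, {"slide": [-0.074, -0.007, 0.05], "roll": 0}, {"slide": [-0.074, -0.007, 0.1], "roll": 0}, {"slide": [-0.074, -0.007, 0.14], "roll": 0}])

```text
t: 10.28
eef_pos: [632.0, -128.0, 187.5]
tcp_rot: [3.141, -0.001, -3.14]
ft_force: [0.2, -0.3, 0.1]
opening: 0.599
grip_force: 0.0
```

>>> step_arm(increments=[{"slide": [0, 0, 0.03], "roll": 0}, {"slide": [0, 0, 0.06], "roll": 0}, {"slide": [0, 0, 0.072], "roll": 0}, {"slide": [0, 0, 0.072], "roll": 0}])

```text
t: 10.78
eef_pos: [632.3, -129.0, 117.4]
tcp_rot: [3.141, -0.001, -3.141]
ft_force: [0.7, 0.6, 1.4]
opening: 0.602
grip_force: 0.0
```

>>> step_arm(increments=[{"slide": [0, 0, 0], "roll": 0}, {"slide": [0, 0, 0], "roll": 0}, {"slide": [0, 0, 0], "roll": 0}, {"slide": [0, 0, 0], "roll": 0}, {"slide": [0, 0, 0], "roll": 0}], fingers=0)

```text
t: 11.4
eef_pos: [632.5, -130.0, 118.0]
tcp_rot: [-3.141, 0.001, 3.141]
ft_force: [-0.3, -1.9, 2.8]
opening: 0.271
grip_force: 30.0
```

>>> step_arm(increments=[{"slide": [0, 0, -0.03], "roll": 0}, {"slide": [0, 0, -0.08], "roll": 0}, {"slide": [0, 0, -0.13], "roll": 0}, {"slide": [0, 0, -0.18], "roll": 0}, {"slide": [0, 0, -0.21], "roll": 0}])

```text
t: 12.02
eef_pos: [632.2, -129.6, 329.7]
tcp_rot: [-3.141, 0.001, -3.142]
ft_force: [-0.1, -0.9, -5.3]
opening: 0.267
grip_force: 30.0
```

>>> step_arm(increments=[{"slide": [0.03, -0.024, 0], "roll": 0}, {"slide": [0.07, -0.057, 0], "roll": 0}, {"slide": [0.11, -0.09, 0], "roll": 0}, {"slide": [0.15, -0.123, 0], "roll": 0}, {"slide": [0.19, -0.155, 0], "roll": 0}])

```text
t: 12.65
eef_pos: [440.7, -285.3, 327.0]
tcp_rot: [3.141, -0.001, -3.141]
ft_force: [0.2, -0.3, -3.7]
opening: 0.268
grip_force: 30.0
```

>>> step_arm(increments=[{"slide": [0.03, -0.025, 0], "roll": 0}, {"slide": [0.046, -0.038, 0], "roll": 0}, {"slide": [0.046, -0.038, 0.05], "roll": 0}, {"slide": [0.046, -0.038, 0.1], "roll": 0}, {"slide": [0.046, -0.038, 0.15], "roll": 0}])

```text
t: 13.28
eef_pos: [395.9, -322.4, 175.9]
tcp_rot: [3.141, -0.0, 3.141]
ft_force: [1.1, -0.6, -5.1]
opening: 0.268
grip_force: 30.0
```

>>> step_arm(increments=[{"slide": [0, 0, 0.03], "roll": 0}, {"slide": [0, 0, 0.06], "roll": 0}, {"slide": [0, 0, 0.07], "roll": 0}, {"slide": [0, 0, 0.073], "roll": 0}, {"slide": [0, 0, 0.073], "roll": 0}])

```text
t: 13.9
eef_pos: [396.5, -323.0, 105.3]
tcp_rot: [-3.141, 0.001, 3.142]
ft_force: [0.1, -0.6, -4.2]
opening: 0.262
grip_force: 30.0
```

>>> step_arm(increments=[{"slide": [0, 0, 0.002], "roll": 0}, {"slide": [0, 0, 0.003], "roll": 0}, {"slide": [0, 0, 0.003], "roll": 0}])

```text
t: 14.28
eef_pos: [396.6, -322.9, 102.1]
tcp_rot: [-3.141, 0.001, 3.142]
ft_force: [0.8, 0.8, -0.8]
opening: 0.269
grip_force: 30.0
```

>>> step_arm(increments=[{"slide": [0, 0, 0], "roll": 0}, {"slide": [0, 0, 0], "roll": 0}, {"slide": [0, 0, -0.03], "roll": 0}, {"slide": [0, 0, -0.08], "roll": 0}, {"slide": [0, 0, -0.13], "roll": 0}], fingers=0.6)

```text
t: 14.9
eef_pos: [396.1, -322.6, 233.1]
tcp_rot: [3.141, -0.0, -3.142]
ft_force: [0.2, -1.2, -0.7]
opening: 0.598
grip_force: 0.0
```

>>> step_arm(increments=[{"slide": [-0.005, 0.06, 0], "roll": 0}, {"slide": [-0.01, 0.12, 0], "roll": 0}, {"slide": [-0.015, 0.18, 0], "roll": 0}, {"slide": [-0.02, 0.24, 0], "roll": 0}, {"slide": [-0.022, 0.28, 0], "roll": 0}])

```text
t: 15.52
eef_pos: [418.0, -40.6, 231.9]
tcp_rot: [3.142, 0.001, -3.14]
ft_force: [0.3, -0.0, 0.0]
opening: 0.6
grip_force: 0.0
```

```bash
python3 - <<'E'
from h import *
for n in ('scene','wrist'):
    c=cam(n); P=wcloud(c) if n=='wrist' else cloud(c); x,y,z=P[...,0],P[...,1],P[...,2]
    print('  knobs',circ(P,(z>100)&(z<122)&(x>330)&(x<510)&(y>-250)&(y<350)),circ(P,(z>100)&(z<120)&(x>430)&(x<570)&(y>320)&(y<440)))
    print('  board',circ(P,(z>112)&(z<130)&(x>310)&(x<520)&(y>-440)&(y<-200)))
print(state()['eef_pos'])
E
```

```text
knobs [(423.8, 3.5, 13.9, 108.3, 43), (425.5, 150.8, 12.8, 107.7, 43)] [(517.6, 381.9, 12.7, 109.0, 62)]
  board [(401.0, -320.0, 15.1, 122.1, 41)]
  knobs [(418.8, 0.7, 13.3, 111.4, 550), (420.8, 149.7, 13.4, 111.2, 433), (506.2, 0.3, 9.9, 101.8, 107)] [(513.0, 381.9, 14.4, 110.5, 191)]
  board [(397.9, -320.9, 13.2, 124.5, 366)]
[417.97319988 -39.93096343 231.84623186]
```

>>> step_arm(increments=[{"slide": [-0.002, 0.042, 0], "roll": 0}, {"slide": [-0.002, 0.042, 0.04], "roll": 0}, {"slide": [-0.002, 0.042, 0.09], "roll": 0}, {"slide": [-0.002, 0.042, 0.13], "roll": 0}, {"slide": [-0.002, 0.042, 0.144], "roll": 0}])

```text
t: 16.25
eef_pos: [419.6, -1.3, 85.7]
tcp_rot: [3.141, -0.003, 3.141]
ft_force: [0.7, 0.2, 0.7]
opening: 0.598
grip_force: 0.0
```

>>> step_arm(increments=[{"slide": [0, 0, 0], "roll": 0}, {"slide": [0, 0, 0], "roll": 0}, {"slide": [0, 0, 0], "roll": 0}, {"slide": [0, 0, 0], "roll": 0}, {"slide": [0, 0, 0], "roll": 0}], fingers=0)

```text
t: 16.88
eef_pos: [420.6, -0.7, 88.1]
tcp_rot: [-3.142, 0.001, -3.142]
ft_force: [0.7, 1.4, 6.8]
opening: 0.267
grip_force: 30.0
```

>>> step_arm(increments=[{"slide": [0, 0, -0.04], "roll": 0}, {"slide": [0, 0, -0.09], "roll": 0}, {"slide": [0, 0, -0.15], "roll": 0}, {"slide": [0, 0, -0.2], "roll": 0}, {"slide": [0, 0, -0.24], "roll": 0}])

```text
t: 17.5
eef_pos: [419.9, -0.7, 329.6]
tcp_rot: [-3.141, 0.001, -3.141]
ft_force: [0.4, -0.1, -3.0]
opening: 0.267
grip_force: 30.0
```

>>> step_arm(increments=[{"slide": [-0.048, -0.029, 0], "roll": 0}, {"slide": [-0.098, -0.059, 0], "roll": 0}, {"slide": [-0.148, -0.089, 0], "roll": 0}, {"slide": [-0.198, -0.119, 0], "roll": 0}, {"slide": [-0.248, -0.149, 0], "roll": 0}])

```text
t: 18.12
eef_pos: [669.5, -150.7, 326.9]
tcp_rot: [3.141, -0.001, 3.142]
ft_force: [0.7, -0.4, -2.4]
opening: 0.265
grip_force: 30.0
```

>>> step_arm(increments=[{"slide": [0, 0, 0], "roll": 0}, {"slide": [0, 0, 0.04], "roll": 0}, {"slide": [0, 0, 0.08], "roll": 0}, {"slide": [0, 0, 0.12], "roll": 0}, {"slide": [0, 0, 0.16], "roll": 0}])

```text
t: 18.75
eef_pos: [667.4, -149.1, 166.4]
tcp_rot: [3.141, -0.001, -3.141]
ft_force: [1.0, -0.6, -2.8]
opening: 0.268
grip_force: 30.0
```

>>> step_arm(increments=[{"slide": [0, 0, 0.03], "roll": 0}, {"slide": [0, 0, 0.043], "roll": 0}, {"slide": [0, 0, 0.047], "roll": 0}, {"slide": [0, 0, 0.047], "roll": 0}])

```text
t: 19.25
eef_pos: [668.6, -149.8, 121.6]
tcp_rot: [-3.141, 0.001, -3.142]
ft_force: [0.2, -0.1, -3.7]
opening: 0.268
grip_force: 30.0
```

>>> step_arm(increments=[{"slide": [0, 0, 0.002], "roll": 0}, {"slide": [0, 0, 0.004], "roll": 0}, {"slide": [0, 0, 0.004], "roll": 0}])

```text
t: 19.62
eef_pos: [668.8, -150.0, 118.2]
tcp_rot: [-3.141, 0.002, 3.142]
ft_force: [-0.5, -0.4, 5.2]
opening: 0.265
grip_force: 30.0
```

>>> step_arm(increments=[{"slide": [0, 0, 0], "roll": 0}, {"slide": [0, 0, 0], "roll": 0}, {"slide": [0, 0, -0.05], "roll": 0}, {"slide": [0, 0, -0.11], "roll": 0}, {"slide": [0, 0, -0.17], "roll": 0}], fingers=0.55)

```text
t: 20.25
eef_pos: [668.1, -149.6, 288.5]
tcp_rot: [3.141, -0.0, -3.142]
ft_force: [0.9, -0.4, -0.1]
opening: 0.553
grip_force: 0.0
```

>>> step_arm(increments=[{"slide": [0.036, 0.045, 0], "roll": 0}, {"slide": [0.074, 0.09, 0], "roll": 0}, {"slide": [0.111, 0.135, 0], "roll": 0}, {"slide": [0.148, 0.18, 0], "roll": 0}, {"slide": [0.185, 0.225, 0], "roll": 0}])

```text
t: 20.88
eef_pos: [481.9, 76.5, 286.8]
tcp_rot: [3.141, 0.001, 3.141]
ft_force: [0.4, 0.6, 1.5]
opening: 0.549
grip_force: 0.0
```

```bash
python3 - <<'E'
from h import *
for n in ('scene','top','wrist'):
    c=cam(n); P=wcloud(c) if n=='wrist' else cloud(c); x,y,z=P[...,0],P[...,1],P[...,2]
    print('  knobs',circ(P,(z>100)&(z<122)&(x>330)&(x<510)&(y>-250)&(y<350)),circ(P,(z>100)&(z<120)&(x>430)&(x<570)&(y>320)&(y<440)))
    print('  bay',circ(P,(z>130)&(z<150)&(x>540)&(x<720)&(y>-236)&(y<-50)))
s=state();print(s['eef_pos'],s['joints'])
E
```

```text
knobs [(425.0, 151.0, 13.6, 107.9, 43)] [(517.1, 382.7, 13.5, 107.4, 67)]
  bay [(670.1, -149.4, 13.3, 138.7, 60)]
  knobs [] [(513.8, 381.1, 12.5, 109.1, 43)]
  bay [(666.6, -151.8, 13.0, 138.9, 45)]
  knobs [(421.6, 150.2, 13.3, 111.4, 410), (506.7, -0.3, 9.0, 101.9, 79)] [(513.2, 381.7, 13.3, 111.1, 240)]
  bay [(668.3, -154.1, 12.4, 141.3, 62)]
[482.09633682  76.86259654 287.35140371] [ 2.25933717e-02  2.19220895e-01  1.78081267e+00  2.09352456e-04
  1.14038009e+00 -1.55132358e+00]
```

>>> step_arm(increments=[{"slide": [0.02, 0.025, 0], "roll": 0.18}, {"slide": [0.04, 0.05, 0], "roll": 0.36}, {"slide": [0.061, 0.0748, 0], "roll": 0.54}, {"slide": [0.061, 0.0748, 0], "roll": 0.72}, {"slide": [0.061, 0.0748, 0], "roll": 0.9}])

```text
t: 21.65
eef_pos: [423.0, 149.8, 286.8]
tcp_rot: [3.141, 0.0, 2.236]
ft_force: [-0.2, -0.9, 1.1]
opening: 0.552
grip_force: 0.0
```

>>> step_arm(increments=[{"slide": [0, 0, 0.02], "roll": 0.18}, {"slide": [0, 0, 0.05], "roll": 0.36}, {"slide": [0, 0, 0.08], "roll": 0.54}, {"slide": [0, 0, 0.11], "roll": 0.6708}, {"slide": [0, 0, 0.11], "roll": 0.6708}])

```text
t: 22.28
eef_pos: [422.3, 149.4, 175.3]
tcp_rot: [-3.138, 0.001, 1.571]
ft_force: [-0.2, 0.4, 0.3]
opening: 0.551
grip_force: 0.0
```

>>> step_arm(increments=[{"slide": [0, 0, 0.05], "roll": 0}, {"slide": [0, 0, 0.0893], "roll": 0}, {"slide": [0, 0, 0.0893], "roll": 0}])

```text
t: 22.65
eef_pos: [422.3, 149.7, 86.6]
tcp_rot: [-3.139, 0.001, 1.573]
ft_force: [0.2, 0.4, 0.7]
opening: 0.547
grip_force: 0.0
```

>>> step_arm(increments=[{"slide": [0, 0, 0], "roll": 0}, {"slide": [0, 0, 0], "roll": 0}, {"slide": [0, 0, 0], "roll": 0}, {"slide": [0, 0, 0], "roll": 0}, {"slide": [0, 0, 0], "roll": 0}], fingers=0)

```text
t: 23.28
eef_pos: [422.4, 150.2, 88.1]
tcp_rot: [3.141, -0.0, 1.571]
ft_force: [-2.5, -0.1, 9.1]
opening: 0.264
grip_force: 30.0
```

>>> step_arm(increments=[{"slide": [0, 0, -0.04], "roll": 0}, {"slide": [0, 0, -0.09], "roll": 0}, {"slide": [0, 0, -0.15], "roll": 0}, {"slide": [0, 0, -0.2], "roll": 0}, {"slide": [0, 0, -0.24], "roll": 0}])

```text
t: 23.9
eef_pos: [421.8, 150.0, 329.5]
tcp_rot: [3.14, -0.0, 1.571]
ft_force: [0.5, 0.5, -5.0]
opening: 0.267
grip_force: 30.0
```

>>> step_arm(increments=[{"slide": [-0.047, 0.03, 0], "roll": 0}, {"slide": [-0.097, 0.062, 0], "roll": 0}, {"slide": [-0.147, 0.094, 0], "roll": 0}, {"slide": [-0.197, 0.125, 0], "roll": 0}, {"slide": [-0.247, 0.156, 0], "roll": 0}])

```text
t: 24.52
eef_pos: [578.7, -98.6, 327.1]
tcp_rot: [-3.141, -0.0, 1.571]
ft_force: [1.3, 1.9, -3.3]
opening: 0.267
grip_force: 30.0
```

>>> step_arm(increments=[{"slide": [0, 0, 0], "roll": 0}, {"slide": [0, 0, 0.04], "roll": 0}, {"slide": [0, 0, 0.08], "roll": 0}, {"slide": [0, 0, 0.12], "roll": 0}, {"slide": [0, 0, 0.16], "roll": 0}])

```text
t: 25.15
eef_pos: [577.6, -96.0, 166.3]
tcp_rot: [-3.141, -0.0, 1.571]
ft_force: [-0.3, 0.6, -3.5]
opening: 0.266
grip_force: 30.0
```

>>> step_arm(increments=[{"slide": [0, 0, 0.03], "roll": 0}, {"slide": [0, 0, 0.043], "roll": 0}, {"slide": [0, 0, 0.048], "roll": 0}, {"slide": [0, 0, 0.048], "roll": 0}])

```text
t: 25.65
eef_pos: [578.6, -96.8, 120.1]
tcp_rot: [3.141, 0.0, 1.571]
ft_force: [-0.3, 0.5, -3.3]
opening: 0.264
grip_force: 30.0
```

Lower the last few mm, release, and go towards pot C while looking again.

>>> step_arm(increments=[{"slide": [0, 0, 0.002], "roll": 0}, {"slide": [0, 0, 0.0025], "roll": 0}, {"slide": [0, 0, 0.0025], "roll": 0}])

```text
t: 26.02
eef_pos: [579.2, -97.3, 118.4]
tcp_rot: [3.139, 0.001, 1.571]
ft_force: [-0.5, -2.6, 6.7]
opening: 0.264
grip_force: 30.0
```

>>> step_arm(increments=[{"slide": [0, 0, 0], "roll": 0}, {"slide": [0, 0, 0], "roll": 0}, {"slide": [0, 0, -0.05], "roll": 0}, {"slide": [0, 0, -0.11], "roll": 0}, {"slide": [0, 0, -0.17], "roll": 0}], fingers=0.55)

```text
t: 26.65
eef_pos: [577.9, -96.8, 288.7]
tcp_rot: [-3.141, -0.0, 1.571]
ft_force: [0.7, -0.3, -0.1]
opening: 0.548
grip_force: 0.0
```

>>> step_arm(increments=[{"slide": [0.05, -0.006, 0], "roll": 0}, {"slide": [0.11, -0.014, 0], "roll": 0}, {"slide": [0.17, -0.022, 0], "roll": 0}, {"slide": [0.23, -0.03, 0], "roll": 0}, {"slide": [0.29, -0.038, 0], "roll": 0}])

```text
t: 27.28
eef_pos: [539.7, 194.9, 287.0]
tcp_rot: [3.141, -0.0, 1.571]
ft_force: [0.4, -0.4, 0.8]
opening: 0.552
grip_force: 0.0
```

```bash
python3 - <<'E'
from h import *
for n in ('scene','top','wrist'):
    c=cam(n); P=wcloud(c) if n=='wrist' else cloud(c); x,y,z=P[...,0],P[...,1],P[...,2]
    print('  knobs',circ(P,(z>100)&(z<122)&(x>330)&(x<510)&(y>-250)&(y<320)),circ(P,(z>100)&(z<120)&(x>420)&(x<590)&(y>320)&(y<440)))
    print('  bay',circ(P,(z>130)&(z<150)&(x>540)&(x<720)&(y>-236)&(y<-50)))
s=state();print(s['eef_pos'],s['joints'])
E
```

```text
knobs [] [(517.1, 383.6, 15.1, 107.6, 64)]
  bay [(582.7, -96.6, 12.6, 138.4, 51), (670.4, -149.9, 13.2, 138.6, 59)]
  knobs [] [(513.6, 381.1, 12.5, 109.9, 42)]
  bay [(666.7, -150.2, 13.3, 138.8, 47), (579.2, -97.9, 12.5, 138.3, 47)]
  knobs [(507.9, 0.8, 8.5, 101.6, 38)] [(514.7, 381.8, 13.1, 111.3, 409)]
  bay []
[539.49750018 195.49768738 286.72534235] [2.32447729e-01 3.52342740e-01 1.58859621e+00 2.41294753e-04
 1.20085385e+00 2.28230724e-01]
```

>>> step_arm(increments=[{"slide": [0.045, -0.006, 0], "roll": 0}, {"slide": [0.09, -0.012, 0], "roll": 0}, {"slide": [0.14, -0.018, 0], "roll": 0}, {"slide": [0.1888, -0.0252, 0], "roll": 0}, {"slide": [0.1888, -0.0252, 0.03], "roll": 0}])

```text
t: 28.05
eef_pos: [515.5, 383.9, 257.8]
tcp_rot: [3.138, -0.002, 1.573]
ft_force: [0.8, -0.7, -1.0]
opening: 0.549
grip_force: 0.0
```

```bash
python3 - <<'E'
from h import *
for n in ('scene','wrist'):
    c=cam(n); P=wcloud(c) if n=='wrist' else cloud(c); x,y,z=P[...,0],P[...,1],P[...,2]
    print('  knobs',circ(P,(z>100)&(z<120)&(x>420)&(x<590)&(y>320)&(y<435)))
    print('  can',circ(P,(z>158)&(z<180)&(x>420)&(x<690)&(y>390)&(y<600)))
s=state();print(s['eef_pos'])
E
```

```text
knobs [(517.3, 382.1, 13.0, 107.7, 65)]
  can [(545.6, 527.2, 45.0, 168.3, 802)]
  knobs [(514.4, 382.6, 13.3, 111.2, 485)]
  can [(544.0, 529.5, 43.2, 171.6, 7026)]
[514.44771232 380.83377217 253.93478809]
```

>>> step_arm(increments=[{"slide": [0, 0, 0.05], "roll": 0}, {"slide": [0, 0, 0.1], "roll": 0}, {"slide": [0, 0, 0.15], "roll": 0}, {"slide": [0, 0, 0.169], "roll": 0}, {"slide": [0, 0, 0.169], "roll": 0}])

```text
t: 28.78
eef_pos: [515.7, 381.3, 88.1]
tcp_rot: [-3.141, 0.0, 1.57]
ft_force: [-0.7, -0.2, 0.0]
opening: 0.552
grip_force: 0.0
```

>>> step_arm(increments=[{"slide": [0, 0, 0], "roll": 0}, {"slide": [0, 0, 0], "roll": 0}, {"slide": [0, 0, 0], "roll": 0}, {"slide": [0, 0, 0], "roll": 0}, {"slide": [0, 0, 0], "roll": 0}], fingers=0)

```text
t: 29.4
eef_pos: [515.2, 382.1, 88.7]
tcp_rot: [3.141, -0.001, 1.571]
ft_force: [-2.0, 0.3, 5.5]
opening: 0.268
grip_force: 30.0
```

>>> step_arm(increments=[{"slide": [0, 0, -0.04], "roll": 0}, {"slide": [0, 0, -0.09], "roll": 0}, {"slide": [0, 0, -0.15], "roll": 0}, {"slide": [0, 0, -0.2], "roll": 0}, {"slide": [0, 0, -0.25], "roll": 0}])

```text
t: 30.02
eef_pos: [514.7, 381.6, 339.3]
tcp_rot: [-3.141, 0.0, 1.571]
ft_force: [0.1, 1.2, -3.4]
opening: 0.267
grip_force: 30.0
```

>>> step_arm(increments=[{"slide": [-0.045, 0.005, 0], "roll": 0}, {"slide": [-0.105, 0.012, 0], "roll": 0}, {"slide": [-0.165, 0.019, 0], "roll": 0}, {"slide": [-0.225, 0.025, 0], "roll": 0}, {"slide": [-0.285, 0.032, 0], "roll": 0}])

```text
t: 30.65
eef_pos: [546.7, 95.0, 337.6]
tcp_rot: [-3.141, 0.0, 1.571]
ft_force: [0.6, 0.2, -2.9]
opening: 0.266
grip_force: 30.0
```

>>> step_arm(increments=[{"slide": [-0.06, 0.006, 0], "roll": 0}, {"slide": [-0.12, 0.013, 0], "roll": 0}, {"slide": [-0.18, 0.02, 0], "roll": 0}, {"slide": [-0.24, 0.026, 0], "roll": 0}, {"slide": [-0.285, 0.031, 0], "roll": 0}])

```text
t: 31.28
eef_pos: [577.7, -190.5, 337.3]
tcp_rot: [-3.141, -0.0, 1.57]
ft_force: [0.7, 0.1, -3.2]
opening: 0.267
grip_force: 30.0
```

>>> step_arm(increments=[{"slide": [0, 0, 0], "roll": 0}, {"slide": [0, 0, 0.04], "roll": 0}, {"slide": [0, 0, 0.08], "roll": 0}, {"slide": [0, 0, 0.12], "roll": 0}, {"slide": [0, 0, 0.16], "roll": 0}])

```text
t: 31.9
eef_pos: [577.8, -187.1, 176.6]
tcp_rot: [-3.141, -0.0, 1.572]
ft_force: [-0.5, 0.0, -3.4]
opening: 0.266
grip_force: 30.0
```

>>> step_arm(increments=[{"slide": [0, 0, 0.03], "roll": 0}, {"slide": [0, 0, 0.052], "roll": 0}, {"slide": [0, 0, 0.058], "roll": 0}, {"slide": [0, 0, 0.058], "roll": 0}])

```text
t: 32.4
eef_pos: [578.3, -187.7, 120.3]
tcp_rot: [3.141, -0.0, 1.571]
ft_force: [0.2, 0.1, -3.5]
opening: 0.26
grip_force: 30.0
```

>>> step_arm(increments=[{"slide": [0, 0, 0.002], "roll": 0}, {"slide": [0, 0, 0.0025], "roll": 0}, {"slide": [0, 0, 0.0025], "roll": 0}])

```text
t: 32.78
eef_pos: [578.5, -188.5, 118.6]
tcp_rot: [3.14, 0.001, 1.571]
ft_force: [-1.7, -1.4, 4.7]
opening: 0.269
grip_force: 30.0
```

>>> step_arm(increments=[{"slide": [0, 0, 0], "roll": 0}, {"slide": [0, 0, 0], "roll": 0}, {"slide": [0, 0, -0.05], "roll": 0}, {"slide": [0, 0, -0.1], "roll": 0}, {"slide": [0, 0, -0.15], "roll": 0}], fingers=0.55)

```text
t: 33.4
eef_pos: [578.0, -188.0, 269.0]
tcp_rot: [3.142, -0.0, 1.571]
ft_force: [0.9, -0.7, 0.4]
opening: 0.551
grip_force: 0.0
```

>>> step_arm(increments=[{"slide": [0.05, -0.005, 0], "roll": 0}, {"slide": [0.11, -0.01, 0], "roll": 0}, {"slide": [0.17, -0.02, 0], "roll": 0}, {"slide": [0.178, -0.02, 0], "roll": 0}, {"slide": [0.178, -0.02, 0], "roll": 0}], fingers=0)

```text
t: 34.02
eef_pos: [558.3, -9.9, 267.5]
tcp_rot: [3.141, 0.0, 1.572]
ft_force: [0.3, 1.0, -0.8]
opening: 0.083
grip_force: 0.0
```

```bash
python3 - <<'E'
from h import *
for n in ('scene','top','wrist'):
    c=cam(n,n+'4.png'); P=wcloud(c) if n=='wrist' else cloud(c); x,y,z=P[...,0],P[...,1],P[...,2]
    C=c['color'].astype(int).sum(2)
    print(n,'  bay',circ(P,(z>130)&(z<150)&(x>540)&(x<720)&(y>-236)&(y<-50)))
    print('  done',circ(P,(z>112)&(z<130)&(x>310)&(x<520)&(y>-440)&(y<-200)))
    print('  handles',circ(P,(C<170)&(z>190)&(z<240)&(x>530)&(x<600)&(y>-100)&(y<230)))
s=state();print(s['eef_pos'])
E
```

```text
scene   bay [(582.9, -187.3, 13.4, 138.1, 51), (583.2, -98.0, 14.5, 138.0, 54), (671.3, -150.6, 14.3, 137.8, 61)]
  done [(400.9, -319.8, 14.7, 121.6, 41)]
  handles [(563.4, -31.0, 13.9, 212.6, 35), (562.3, 183.1, 14.6, 216.1, 71)]
top   bay [(667.6, -151.2, 13.7, 139.2, 46), (578.6, -99.0, 12.4, 138.4, 33), (576.8, -189.0, 14.0, 140.7, 48)]
  done [(397.4, -321.3, 12.7, 124.2, 49)]
  handles [(554.4, 181.1, 16.5, 224.3, 44)]
wrist   bay [(672.8, -154.4, 8.6, 141.3, 75)]
  done []
  handles [(556.5, -31.9, 17.2, 209.9, 562)]
[558.31757444 -11.29603665 267.17885   ]
```

View pics/wrist4.png

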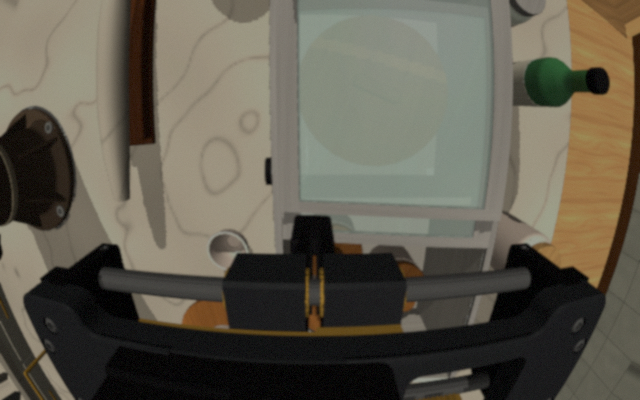

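All three pots stand in the bay. Fingers are shut just left of the right handle (col 312, rows 215–250), so I'll push that door closed.

>>> step_arm(increments=[{"slide": [0, 0, 0.03], "roll": 0}, {"slide": [0, 0, 0.067], "roll": 0}, {"slide": [0, 0, 0.067], "roll": 0}])

```text
t: 34.55
eef_pos: [557.2, -11.1, 198.3]
tcp_rot: [-3.137, -0.001, 1.569]
ft_force: [0.5, 0.2, 1.3]
opening: 0.003
grip_force: 0.0
```

>>> step_arm(increments=[{"slide": [-0.01, 0, 0], "roll": 0}, {"slide": [-0.04, 0, 0], "roll": 0}, {"slide": [-0.08, 0, 0], "roll": 0}, {"slide": [-0.12, 0, 0], "roll": 0}, {"slide": [-0.15, 0, 0], "roll": 0}])

```text
t: 35.17
eef_pos: [558.5, -162.4, 202.0]
tcp_rot: [3.139, 0.0, 1.57]
ft_force: [1.8, 3.5, 0.0]
opening: 0.006
grip_force: 1.5
```

>>> step_arm(increments=[{"slide": [-0.01, 0, 0], "roll": 0}, {"slide": [-0.02, 0, 0], "roll": 0}, {"slide": [-0.03, 0, 0], "roll": 0}, {"slide": [-0.038, 0, 0], "roll": 0}, {"slide": [-0.038, 0, 0], "roll": 0}])

```text
t: 35.8
eef_pos: [558.1, -198.5, 200.2]
tcp_rot: [-3.141, 0.0, 1.571]
ft_force: [0.4, 0.1, 0.4]
opening: 0.007
grip_force: 0.0
```

>>> step_arm(increments=[{"slide": [-0.003, 0, 0], "roll": 0}, {"slide": [-0.006, 0, 0], "roll": 0}, {"slide": [-0.006, 0, 0], "roll": 0}])

```text
t: 36.17
eef_pos: [558.1, -204.3, 200.3]
tcp_rot: [-3.142, 0.0, 1.571]
ft_force: [0.6, 0.1, 0.1]
opening: 0.001
grip_force: 0.0
```

>>> step_arm(increments=[{"slide": [-0.002, 0, 0], "roll": 0}, {"slide": [-0.0035, 0, 0], "roll": 0}, {"slide": [-0.0035, 0, 0], "roll": 0}])

```text
t: 36.55
eef_pos: [558.0, -205.1, 200.3]
tcp_rot: [-3.141, -0.004, 1.571]
ft_force: [1.5, 14.9, 2.4]
opening: 0.007
grip_force: 8.1
```

>>> step_arm(increments=[{"slide": [0.008, 0, 0], "roll": 0}, {"slide": [0.008, 0, -0.04], "roll": 0}, {"slide": [0.008, 0, -0.08], "roll": 0}, {"slide": [0.008, 0, -0.08], "roll": 0}])

```text
t: 37.05
eef_pos: [559.0, -200.1, 283.3]
tcp_rot: [3.137, 0.003, 1.571]
ft_force: [-0.2, -0.6, -1.3]
opening: 0.002
grip_force: 0.0
```

>>> step_arm(increments=[{"slide": [-0.03, 0.018, 0], "roll": 0}, {"slide": [-0.07, 0.042, 0], "roll": 0}, {"slide": [-0.105, 0.065, 0], "roll": 0}, {"slide": [-0.105, 0.065, 0], "roll": 0}])

```text
t: 37.55
eef_pos: [623.4, -306.7, 277.7]
tcp_rot: [-3.14, -0.001, 1.569]
ft_force: [0.4, -0.2, -0.5]
opening: 0.004
grip_force: 0.0
```

```bash
python3 - <<'E'
from h import *
for n in ('scene','top','wrist'):
    c=cam(n,n+'5.png'); P=wcloud(c) if n=='wrist' else cloud(c); x,y,z=P[...,0],P[...,1],P[...,2]
    C=c['color'].astype(int).sum(2)
    print('  handles',circ(P,(C<170)&(z>190)&(z<240)&(x>530)&(x<600)&(y>-240)&(y<230)))
    m=(C<500)&(z>210)&(z<228)&(x>585)&(x<680)&(y<-265)&(y>-345); print('  pump',circ(P,m))
s=state();print(s['eef_pos'],s['joints'])
E
```

```text
handles [(561.9, -219.6, 16.5, 214.1, 94), (562.1, 181.8, 14.7, 216.1, 70)]
  pump [(638.7, -304.6, 39.2, 218.7, 208)]
  handles [(554.8, 182.7, 16.2, 224.5, 44)]
  pump []
  handles [(558.9, -223.0, 16.8, 226.2, 833)]
  pump [(638.5, -305.4, 40.5, 221.3, 3281)]
[ 622.63722354 -304.06973111  279.44081071] [-5.49544128e-01  5.44692336e-01  1.28601134e+00  1.20984626e-05
  1.31234599e+00 -5.49652304e-01]
```

View pics/scene5.png

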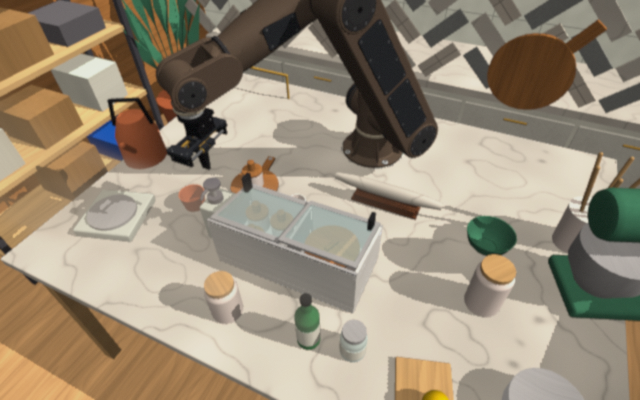

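Both doors are shut: the handles read y -223 and +182, 405 mm apart. The scene view shows the gripper over the pump. First pump stroke:

>>> step_arm(increments=[{"slide": [0, 0, 0.04], "roll": 0}, {"slide": [0, 0, 0.055], "roll": 0}, {"slide": [0, 0, 0.065], "roll": 0}, {"slide": [0, 0, 0.075], "roll": 0}, {"slide": [0, 0, 0.085], "roll": 0}])

```text
t: 38.33
eef_pos: [623.3, -304.4, 196.4]
tcp_rot: [3.14, 0.0, 1.571]
ft_force: [-3.3, 3.9, 8.0]
opening: 0.002
grip_force: 4.3
```

>>> step_arm(increments=[{"slide": [0, 0, 0.004], "roll": 0}, {"slide": [0, 0, 0.007], "roll": 0}, {"slide": [0, 0, 0.007], "roll": 0}, {"slide": [0, 0, 0.007], "roll": 0}])

```text
t: 38.83
eef_pos: [623.3, -304.4, 190.3]
tcp_rot: [3.14, 0.001, 1.571]
ft_force: [-3.5, 3.7, 10.4]
opening: 0.006
grip_force: 5.3
```

>>> step_arm(increments=[{"slide": [0, 0, 0.002], "roll": 0}, {"slide": [0, 0, 0.003], "roll": 0}, {"slide": [0, 0, 0.003], "roll": 0}])

```text
t: 39.2
eef_pos: [623.5, -304.5, 190.1]
tcp_rot: [3.138, 0.002, 1.571]
ft_force: [-9.8, 7.0, 28.5]
opening: 0.006
grip_force: 14.3
```

Hit the stop at 190.1 with 28 N. Release fully, then the second stroke.

>>> step_arm(increments=[{"slide": [0, 0, -0.02], "roll": 0}, {"slide": [0, 0, -0.04], "roll": 0}, {"slide": [0, 0, -0.055], "roll": 0}, {"slide": [0, 0, -0.055], "roll": 0}, {"slide": [0, 0, -0.055], "roll": 0}])

```text
t: 39.83
eef_pos: [622.9, -304.5, 239.5]
tcp_rot: [-3.141, -0.001, 1.571]
ft_force: [1.4, 0.6, -1.3]
opening: 0.007
grip_force: 0.0
```

```bash
python3 - <<'E'
from h import *
c=cam('scene'); P=cloud(c); x,y,z=P[...,0],P[...,1],P[...,2]
m=(z>180)&(z<228)&(x>585)&(x<680)&(y<-275)&(y>-345); print(circ(P,m)); print(state()['eef_pos'])
E
```

```text
[(640.4, -302.7, 37.7, 218.1, 236)]
[ 622.88690229 -304.52168555  239.27618682]
```

>>> step_arm(increments=[{"slide": [0, 0, 0.015], "roll": 0}, {"slide": [0, 0, 0.025], "roll": 0}, {"slide": [0, 0, 0.035], "roll": 0}, {"slide": [0, 0, 0.045], "roll": 0}, {"slide": [0, 0, 0.05], "roll": 0}])

```text
t: 40.5
eef_pos: [623.0, -304.6, 190.2]
tcp_rot: [-3.142, -0.0, 1.571]
ft_force: [-4.1, 2.6, 22.6]
opening: 0.008
grip_force: 12.6
```

>>> step_arm(increments=[{"slide": [0, 0, 0.003], "roll": 0}, {"slide": [0, 0, 0.005], "roll": 0}, {"slide": [0, 0, 0.005], "roll": 0}])

```text
t: 40.88
eef_pos: [623.2, -304.7, 190.0]
tcp_rot: [3.138, 0.002, 1.571]
ft_force: [-11.8, 6.4, 35.6]
opening: 0.005
grip_force: 18.4
```

Second stroke done. I'll retreat upwards and check the scene.

>>> step_arm(increments=[{"slide": [0, 0, -0.02], "roll": 0}, {"slide": [0, 0, -0.04], "roll": 0}, {"slide": [0, 0, -0.08], "roll": 0}, {"slide": [0, 0, -0.13], "roll": 0}, {"slide": [0, 0, -0.13], "roll": 0}])

```text
t: 41.5
eef_pos: [623.9, -305.1, 318.7]
tcp_rot: [3.136, 0.003, 1.571]
ft_force: [0.4, 0.3, -0.6]
opening: 0.007
grip_force: 0.0
```

>>> step_arm(increments=[{"slide": [0, 0, 0], "roll": 0}, {"slide": [0, 0, 0], "roll": 0}, {"slide": [0, 0, 0], "roll": 0}])

```text
t: 41.88
eef_pos: [623.0, -304.6, 314.1]
tcp_rot: [-3.14, -0.001, 1.571]
ft_force: [0.3, 0.3, 0.1]
opening: 0.003
grip_force: 0.0
```

```bash
python3 - <<'E'
from h import *
for n in ('scene','wrist'):
    c=cam(n,n+'6.png'); P=wcloud(c) if n=='wrist' else cloud(c); x,y,z=P[...,0],P[...,1],P[...,2]
    C=c['color'].astype(int).sum(2)
    print('  handles',circ(P,(C<170)&(z>190)&(z<240)&(x>530)&(x<600)&(y>-240)&(y<230)))
    print('  pump',circ(P,(z>180)&(z<228)&(x>585)&(x<680)&(y<-275)&(y>-345)))
    print('  done',circ(P,(z>112)&(z<130)&(x>310)&(x<520)&(y>-440)&(y<-200)))
E
```

```text
handles [(562.5, -221.4, 16.0, 215.2, 89), (560.5, 183.2, 15.7, 217.0, 71)]
  pump [(639.4, -300.0, 39.7, 218.3, 243)]
  done [(401.5, -319.2, 14.2, 121.5, 44)]
  handles [(559.0, -223.3, 17.0, 226.2, 610)]
  pump [(638.8, -304.2, 41.3, 221.3, 2842)]
  done [(398.4, -321.6, 13.5, 124.9, 311)]
```

View pics/wrist6.png

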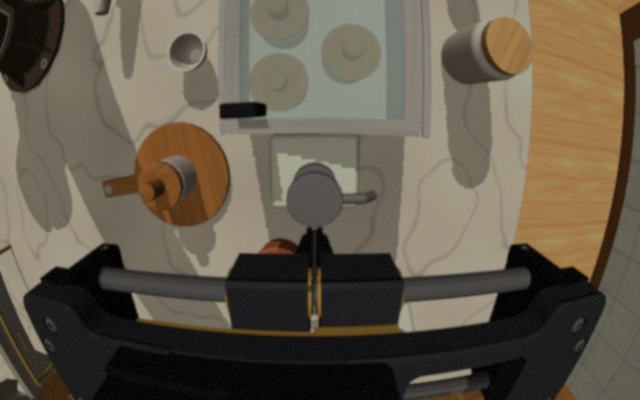

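The three pots stand in the shut bay (around 280,15; 350,50; 278,82). The finished pot is on the board (170,180) and the pump head is up (315,195). Handing in.

```bash
python3 -c "
from cell import env
print(env.job_done())"
```

```text
the job is handed in; nothing more can be done
None
```

The job is handed in at about 42 s: the finished pot is on the board, all three waiting pots stand in the right bay, both doors are shut, and the pump was pressed to its stop twice and came back up; I have no verdict from the judging.

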